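# Lock the sole finisher's cover with its quarter-turn stud

## Robot

A 7-joint arm with a two-finger parallel gripper is mounted at the origin on the work surface. World frame = base frame: x ahead of the robot, y to its left, z up, the work surface at z = 0. Lengths are in m, angles in rad, forces in N, time in s.
With the tool pointing down it reaches from about 0.4 to 0.85 m from the base axis. Payload 4.5 kg.
Tool frame: the origin (TCP) lies at the centre of the arm's flange, where the gripper is bolted on; the fingertips stand nose_length ahead of it and the grasp point (between the pads) lies 147 mm ahead of it (nose_length is the distance from the TCP to the fingertips, in m); z points along the fingers, y is the line along which they close (so a half turn about z gives the same grasp; the last joint's range is limited). The gripper opens to 88 mm and grips with 3 to 60 N. Pads are 18 mm wide; open, the fingers measure 123 mm over their backs; the gripper's body (75 mm by 187 mm) begins 45 mm behind the grasp point.
Start: joints at [-1.176, 0.689, -0.195, 1.565, 0.157, 0.902, -0.215], TCP at [0.221, 0.585, 0.405] pointing down, gripper open.
Joint ranges: [-3.01, 3.01], [-0.46, 2.08], [-1.47, 1.51], [0.13, 2.56], [-1, 4.14], [0.04, 2.09], [-2.66, 2.66]. Speed limits (rad/s): [2.57, 2.57, 3.14, 3.14, 3.14, 3.14, 3.14].

## Interface

Orientations are given as a unit quaternion [x, y, z, w].
In Python, from plant import * gives the robot as it stands.
- The arm moves only by the tool play_rows, never from a script. Its argument "rows" is a list that holds one entry, the list of rows, each a list of 6 numbers: the shift along the tool's x, y, z normalised to -1 to 1, where 1 is 0.5 m, then the turn, a rotation vector about the tool's x, y, z normalised to -1 to 1, where 1 is 0.5 rad. A call has 1 to 20 rows; each row is the pose to reach, as a shift and turn from the pose commanded when the call began, along the tool's axes at that moment; what a row does not reach only later rows make up. A row lasts 1/12 s, in which the tool goes at most 41.7 mm and 7.16 degrees, less where a joint would pass 70% of its speed; a pose out of reach is approached as far as the arm can. A call with a number of a shift or a turn outside -1 to 1 is refused whole. A call with a gripper value outside its range is refused whole. "claw" is the closure, from 0 (fully open) to 1 (shut), set as the call begins (left out, the last holds). The fingers move at their own pace and stop on an object; "squeeze" is the grip in N (left out, the last holds). Time passes only in rows, so rows that repeat a pose let the fingers close. It gives the time, the measured TCP pose, the force, the opening and the grip force at its end, in the units of the state.
- get_state(): the state, without advancing time (a new reading comes with each control period).
- snapshot(name): name is "scene" or "side" or "wrist"; returns a dict with "pixels" (400x640x3 uint8, blue, green, red), "camera_matrix" (3x3 intrinsics, pixels), "world_to_cam" (4x4, takes a point from world to camera coordinates); the wrist camera has in their place "mount" (4x4, takes a point from camera to tool coordinates, whose origin is the TCP and whose axes are the flange's). Camera axes: x right, y down, z forward; pixel columns grow to the right and rows downward; lengths in m; the calibration is good to about 2 mm. The wrist camera is an equidistant fisheye: a pixel r from the principal point sees the ray r / f radians off the axis. A picture is of the moment at which its call begins: read the wrist's pose just before it. There is no depth.
- finish_job(): hands the job in; it is judged then, once.
The state is a dict: "clock": time; "q": joint angles; "qd": joint speeds; "joint_torque": joint torques, N m; "tool_pos": TCP position; "eef_rot": TCP orientation; "contact_force": force on the tool from outside, world axes, zero at the start; "moment": the same for the moment, N m; "opening": opening from 0.0 (shut) to 1.0 (fully open); "finger_force": force on a finger pad.
Only numpy, scipy, OpenCV 4.12 (cv2) and the standard library are available. Lean on these libraries where they do the work, as an engineer would, in place of code of your own. Each camera call takes 0.05 s, during which the arm holds its last target. There are 200 camera calls.

## Task

Fasten the cover of the green sole-finishing machine with the red-winged quarter-turn stud from the wooden rack: line its foot bar up with the slot in the cover, push it down against the spring, give it a quarter turn so that it locks crosswise under the cover, and let go. Leave the blue stud in the rack.

Things in the scene. Friction and masses are not known exactly. Their poses are not given: they have to be found in the camera images.
- red_wing (a point): Grip centre of the red stud, about 80 g, upright (z up) in the rack, 61 mm above the bench. Upright red wing 10 mm thick (x), 44 long (y), top 14 mm above this point. Below this point: steel flange 52 mm across, top 21 and underside 26 mm down; shaft 13 mm thick; foot bar 14 (x) by 44 (y) by 10 mm high, parallel to the wing, underside 49 mm down. Lift straight out of the rack.
- blue_wing (a point): Same point on a like stud with a blue wing: not wanted, leave it. The two stand in the end pockets, 150 mm apart along the rack, in either order. The fixed dark wooden rack is 80 by 240 mm, 30 mm high, its long side along the studs' y, with three pockets 20 by 50 mm, 18 mm deep; the middle one is empty.
- slot (a point): Centre of the slot, at the top face of the metal cover of the fixed green machine, 100 mm above the bench; z up. Slot 26 mm wide (x), 56 long (y), yellow-edged, through an 8 mm cover, hollow below. The foot bar passes with its wing along y (within 15 deg); turned a quarter, either way, it is trapped under the cover. Brush wheels, 157 mm high, stand 106 mm or more towards +x.
- pin (a joint): Travel (m) of the steel spring pin under the slot: 0 up, grows as the foot pushes it down. It meets the foot with the flange 11 mm above the cover (3 N). The bar can turn only when the flange is pushed to under 5 mm (5 N, travel 0.006); flange on the cover: 0.011, 7 N. Let go, the spring lifts a locked stud until its bar meets the cover's underside: travel 0.006, red_wing 31 mm above slot.
Mind the look-alikes: they are no part of the job. Leave any orange or yellow look-alike of the part that bears red_wing alone.

How it is judged:
By the outcome, as a careful person would: the job done as asked, in the order asked, and still so for the second after the job is handed in, with the robot touching nothing.
It also fails if it takes over 42 s, if anything falls off the work surface, if the arm or the gripper's body presses on something with over 40 N, if the wrist force passes 120 N, or if a joint passes its speed limit or range.

## Working session

There is one attempt and no reset: what is moved stays moved. The work goes in short steps, Python scripts to look and compute and a tool call to move; the robot and the scene stay as the last step left them, time stands still between calls to the robot, and variables do not carry over. Pictures are saved under pics/ and viewed, at most 10 in all, crops included, and the job is handed in when it is done.

Besides the shell and the picture viewer there is one more tool, called after "Request:" as a command line: name --argument value ..., lists and objects as JSON in quotes. play_rows: Moves the arm, as the interface text tells. Its arguments: {"type":"object","properties":{"rows":{"type":"array"},"claw":{"type":"number"},"squeeze":{"type":"number"}},"required":["rows"]}

```bash
mkdir -p pics; ls; python3 - <<'E'
from plant import *
import cv2,pickle
s=get_state();print(s)
d={}
for n in("scene","side","wrist"):
    d[n]=snapshot(n);cv2.imwrite(f"pics/{n}0.png",d[n]["pixels"])
    print(n,{k:v for k,v in d[n].items() if k!="pixels"})
d['state']=s
pickle.dump(d,open("d0.pkl","wb"))
E
```

```text
pics
{'clock': 0.0, 'q': array([-1.17621046,  0.68997839, -0.19450401,  1.56632869,  0.1573603 ,
        0.90249389, -0.21514883]), 'qd': array([-9.16306608e-05,  6.26629149e-05, -1.08891205e-03,  1.28443318e-04,
       -3.00249159e-04, -2.58508788e-04, -1.90002505e-04]), 'joint_torque': array([ 4.69509741e-04, -5.27569163e+01, -1.26689382e+00, -1.53424162e+01,
       -5.26992080e-02,  6.74139097e-03,  1.78508903e-04]), 'tool_pos': array([0.2205542 , 0.58444749, 0.4039171 ]), 'eef_rot': array([ 1.79384890e-01,  9.83778553e-01, -9.02938854e-04, -7.11968092e-05]), 'contact_force': array([-0.00975828,  0.09098955,  1.11343062]), 'moment': array([0.01955297, 0.04408802, 0.00426418]), 'finger_force': 0.0, 'opening': 1.0009389572516876}
scene {'camera_matrix': array([[505.67863821,   0.        , 314.73426474],
       [  0.        , 505.67863821, 192.4801372 ],
       [  0.        ,   0.        ,   1.        ]]), 'world_to_cam': array([[ 0.14890431,  0.98883818, -0.00515378, -0.07286397],
       [ 0.53744801, -0.08530434, -0.83897128, -0.21109946],
       [-0.83004647,  0.12215655, -0.54415
[... 447 characters left out ...]
      [ 4.88607447e-01,  7.09163789e-01, -5.08280909e-01,
         5.92666142e-01],
       [ 0.00000000e+00,  0.00000000e+00,  0.00000000e+00,
         1.00000000e+00]])}
wrist {'camera_matrix': array([[309.70691629,   0.        , 317.55451453],
       [  0.        , 309.70691629, 197.73625708],
       [  0.        ,   0.        ,   1.        ]]), 'mount': array([[ 3.34617191e-04, -9.59649811e-01, -2.81197667e-01,
         7.35242606e-02],
       [ 9.99999864e-01,  2.08318903e-04,  4.79036512e-04,
        -4.03191252e-04],
       [-4.01128509e-04, -2.81197789e-01,  9.59649750e-01,
         1.92436887e-02],
       [ 0.00000000e+00,  0.00000000e+00,  0.00000000e+00,
         1.00000000e+00]])}
```

View pics/scene0.png

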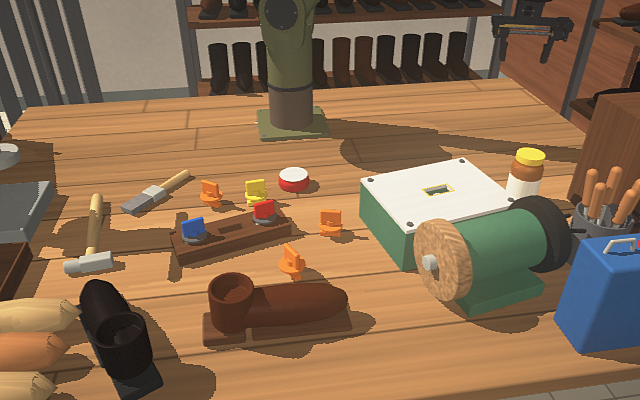

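View pics/side0.png

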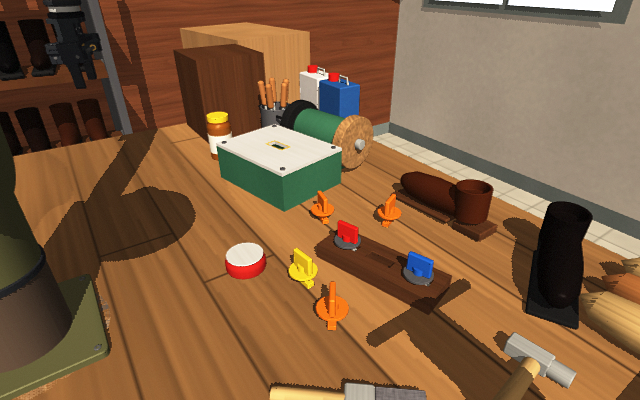

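Scene view: red wing (264,210) and blue wing (193,228) are in the rack, orange look-alikes are at (211,192), (330,222) and (291,262), and a yellow one is at (256,192). The slot is at (437,190). The side view shows red at (347,233), blue at (420,265) and the slot at (279,146). The red one in the rack's end pocket fits the description; I'll confirm it with an enlarged crop.

```bash
cat > h.py <<'E'
import numpy as np
from scipy.spatial.transform import Rotation as R
def ray(c,uv):
    K=c["camera_matrix"];T=c["world_to_cam"]
    d=np.linalg.solve(K,[uv[0],uv[1],1]);Rm=T[:3,:3]
    return -Rm.T@T[:3,3], Rm.T@d
def atz(c,uv,z):
    o,d=ray(c,uv);return o+d*(z-o[2])/d[2]
def wray(c,s,uv):
    K=c["camera_matrix"];p=np.array(uv)-K[:2,2];r=np.hypot(*p);t=r/K[0,0]
    d=np.r_[p/r*np.sin(t),np.cos(t)];M=c["mount"];Q=R.from_quat(s["eef_rot"]).as_matrix()
    return s["tool_pos"]+Q@M[:3,3], Q@M[:3,:3]@d
def watz(c,s,uv,z):
    o,d=wray(c,s,uv);return o+d*(z-o[2])/d[2]
E
python3 - <<'E'
import pickle,cv2,numpy as np
from h import *
d=pickle.load(open('d0.pkl','rb'))
def crop(n,u,v,w,h,f): return cv2.resize(d[n]["pixels"][v:v+h,u:u+w],None,fx=f,fy=f,interpolation=cv2.INTER_CUBIC)
a=np.vstack([np.hstack([crop('scene',165,190,130,75,3),crop('scene',400,165,130,75,3)]),np.hstack([crop('side',310,210,130,100,3),crop('side',215,110,130,100,3)])])
cv2.imwrite('pics/crop.png',a);print(a.shape)
for n,u,z in [('scene',(264,210),.061),('side',(347,233),.061),('scene',(193,228),.061),('side',(420,265),.061),('scene',(437,190),.1),('side',(279,146),.1)]:print(n,atz(d[n],u,z))
E
```

```text
(525, 780, 3)
scene [ 0.53810284 -0.11447498  0.061     ]
side [ 0.51924984 -0.12422565  0.061     ]
scene [ 0.5786854  -0.25847242  0.061     ]
side [ 0.56340212 -0.26631541  0.061     ]
scene [0.57796982 0.24353102 0.1       ]
side [0.57450499 0.23339692 0.1       ]
```

View pics/crop.png

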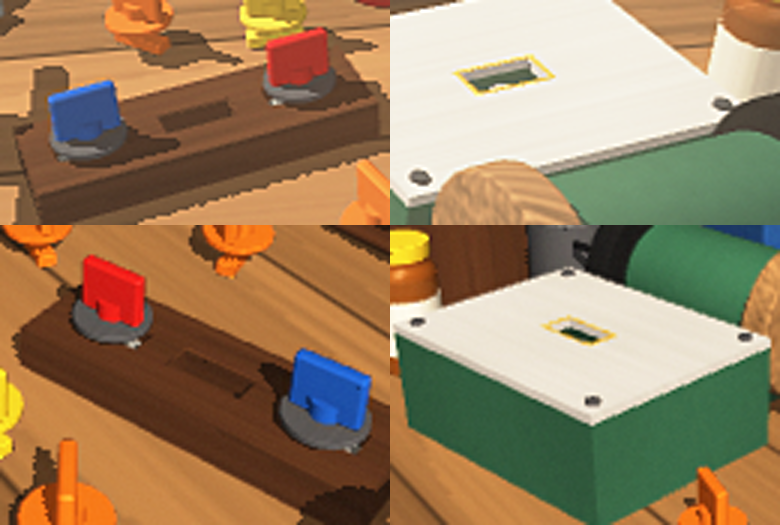

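The crop confirms it: the stud with the red wing is in the rack's +y end pocket, the blue one is in the other end, and the look-alikes lie on the bench. The slot outline is clear in both views.

```bash
python3 - <<'E'
import pickle
from h import *
d=pickle.load(open('d0.pkl','rb'))
sc=[(457,72),(540,55),(553,77),(470,95)]
sd=[(542,322),(559,317),(614,338),(597,345)]
P=np.array([atz(d['scene'],(400+(u-390)/3,165+v/3),.1)[:2] for u,v in sc]);print(P,P.mean(0))
Q=np.array([atz(d['side'],(215+(u-390)/3,110+(v-225)/3),.1)[:2] for u,v in sd]);print(Q,Q.mean(0))
for A in(P,Q):
  e=[A[i]-A[(i+1)%4] for i in range(4)];print([ (np.hypot(*x),np.degrees(np.arctan2(x[1],x[0]))) for x in e])
s=d['state'];Rm=R.from_quat(s['eef_rot']).as_matrix();print(Rm)
E
```

```text
[[0.56950842 0.21480962]
 [0.55727325 0.27974897]
 [0.58602425 0.27796929]
 [0.59869429 0.21408829]] [0.57787505 0.24665404]
[[0.55794033 0.27465867]
 [0.57545272 0.27653133]
 [0.59134141 0.20861883]
 [0.57229891 0.20379159]] [0.57425834 0.24090011]
[(np.float64(0.0660818996547804), np.float64(-79.33003499269348)), (np.float64(0.028806022690038922), np.float64(176.4579377503868)), (np.float64(0.06512535836762214), np.float64(101.2183537008418)), (np.float64(0.029194790433540636), np.float64(-1.415780285910481))]
[(np.float64(0.01761223786899619), np.float64(-173.89635498302573)), (np.float64(0.06974637935066684), np.float64(103.16796982379626)), (np.float64(0.019644817256005948), np.float64(14.224761606099303)), (np.float64(0.07230707104495954), np.float64(-78.54618734062242))]
[[-9.35642112e-01  3.52949887e-01 -4.64030962e-04]
 [ 3.52950144e-01  9.35640492e-01 -1.75104049e-03]
 [-1.83863387e-04 -1.80212702e-03 -9.99998359e-01]]
```

Request:
play_rows --rows '[[[-0.85,-0.87,0.1,0,0,1],[-0.85,-0.87,0.1,0,0,1],[-0.85,-0.87,0.1,0,0,1],[-0.85,-0.87,0.1,0,0,1],[-0.85,-0.87,0.1,0,0,1],[-0.85,-0.87,0.1,0,0,1],[-0.85,-0.87,0.1,0,0,1],[-0.85,-0.87,0.1,0,0,1],[-0.85,-0.87,0.1,0,0,1],[-0.85,-0.87,0.1,0,0,1],[-0.85,-0.87,0.1,0,0,1],[-0.85,-0.87,0.1,0,0,1],[-0.85,-0.87,0.1,0,0,1],[-0.85,-0.87,0.1,0,0,1],[-0.85,-0.87,0.1,0,0,1],[-0.85,-0.87,0.1,0,0,1]]]' --claw 0

```text
clock: 1.48
tool_pos: [0.4664, 0.0213, 0.3542]
eef_rot: [0.422, 0.906, -0.001, 0.001]
contact_force: [1.7, 0.3, -0.7]
opening: 1.0
finger_force: 0.0
```

```bash
cat >> h.py <<'E'
def delta(s,pos,ydeg):
    """normalised shift to TCP pos, and turn so tool y lies at ydeg (mod 180), keeping tool straight down"""
    Q=R.from_quat(s["eef_rot"]);sh=Q.inv().apply(np.array(pos)-s["tool_pos"])
    a=np.radians(ydeg);best=None
    for k in(0,np.pi):
        y=np.array([np.cos(a+k),np.sin(a+k),0]);z=np.array([0,0,-1.]);T=R.from_matrix(np.c_[np.cross(y,z),y,z])
        r=(Q.inv()*T).as_rotvec()
        if best is None or np.linalg.norm(r)<np.linalg.norm(best):best=r
    return np.round(sh/.5,3),np.round(best/.5,3)
E
python3 - <<'E'
from plant import *
from h import *
s=get_state();print(s['clock'],s['tool_pos'],s['q'],delta(s,[.529,-.119,.35],16.4))
E
```

```text
1.4833 [0.46639354 0.02132577 0.3541704 ] [-0.04559373  0.57436364 -0.15487151  2.08430614  0.1848753   0.49539913
  0.35996688] (array([-0.295, -0.085,  0.009]), array([-0.002,  0.007,  0.825]))
```

Request:
play_rows --rows '[[[-0.295,-0.085,0.01,0,0.007,0.825],[-0.295,-0.085,0.01,0,0.007,0.825],[-0.295,-0.085,0.01,0,0.007,0.825],[-0.295,-0.085,0.01,0,0.007,0.825],[-0.295,-0.085,0.01,0,0.007,0.825],[-0.295,-0.085,0.01,0,0.007,0.825],[-0.295,-0.085,0.01,0,0.007,0.825],[-0.295,-0.085,0.01,0,0.007,0.825],[-0.295,-0.085,0.01,0,0.007,0.825]]]'

```text
clock: 2.23
tool_pos: [0.5283, -0.1099, 0.3497]
eef_rot: [0.593, 0.805, 0.001, -0.002]
contact_force: [0.7, -0.2, -0.3]
opening: 1.0
finger_force: 0.0
```

```bash
python3 - <<'E'
from plant import *
from h import *
import cv2,pickle
s=get_state();w=snapshot('wrist');pickle.dump((s,w),open('w1.pkl','wb'));print(s['clock'],s['tool_pos'],s['eef_rot'])
cv2.imwrite('pics/w1.png',w['pixels'])
E
```

```text
2.2333 [ 0.5283192  -0.10993578  0.34974561] [ 0.59319168  0.80505776  0.00100759 -0.00214902]
```

View pics/w1.png

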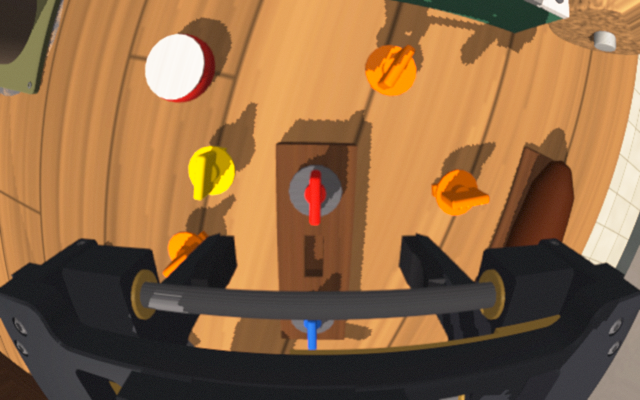

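Wrist view: the red wing runs from about (315,172) to (316,224) over its grey flange at about (315,190), with the rack edges on either side, the empty pocket at (314,255) and blue at (312,330).

```bash
python3 - <<'E'
from h import *
import cv2,pickle
s,w=pickle.load(open('w1.pkl','rb'));im=w['pixels'].astype(int)
b,g,r=im[...,0],im[...,1],im[...,2]
m=((r>150)&(g<60)&(b<60)).astype(np.uint8);m[:,:270]=0;m[:,360:]=0;m[:150]=0;m[240:]=0
v,u=np.nonzero(m);print(u.min(),u.max(),v.min(),v.max(),u.mean(),v.mean())
gm=((abs(r-g)<20)&(abs(b-g)<20)&(r>60)).astype(np.uint8);gm[:,270:360]+=0
gm[:150]=0;gm[232:]=0;gm[:,:280]=0;gm[:,355:]=0
gv,gu=np.nonzero(gm|m);print('flange',gu.min(),gu.max(),gv.min(),gv.max())
for row in(165,180,200,215,222):
    x=u[v==row];
    if len(x):print(row,x.min(),x.max())
for uv,z in[((315,172),.075),((316,223.5),.075),((315,191),.04),((277,143),.03),((356,143),.03),((312,325),.075)]:print(uv,watz(w,s,uv,z))
print((gu.min()+gu.max())/2,(gv.min()+gv.max())/2)
p=np.array([watz(w,s,((gu.min()+gu.max()+1)/2,(v_)),.04) for v_ in(gv.min(),gv.max())]);print(p)
E
```

```text
306 324 177 224 314.6801292407108 199.40872374798062
flange 289 342 164 224
180 310 319
200 308 322
215 310 319
222 310 320
(315, 172) [ 0.51859496 -0.09009341  0.075     ]
(316, 223.5) [ 0.53303921 -0.13398689  0.075     ]
(315, 191) [ 0.52589395 -0.11484293  0.04      ]
(277, 143) [ 0.47678362 -0.08197534  0.03      ]
(356, 143) [ 0.55047554 -0.05911531  0.03      ]
(312, 325) [ 0.56274042 -0.24452801  0.075     ]
315.5 194.0
[[ 0.51896781 -0.08915822  0.04      ]
 [ 0.53693069 -0.14728083  0.04      ]]
```

```bash
python3 - <<'E'
from plant import *
from h import *
s=get_state();print(s['tool_pos'],delta(s,[.5263,-.114,.209],17.2),delta(s,[.5263,-.114,.25],17.2))
E
```

```text
[ 0.52838305 -0.1102253   0.34980322] (array([-0.007, -0.006,  0.282]), array([-0.002, -0.009,  0.   ])) (array([-0.007, -0.006,  0.2  ]), array([-0.002, -0.009,  0.   ]))
```

Request:
play_rows --rows '[[[-0.007,-0.006,0.1,-0.002,-0.009,0],[-0.007,-0.006,0.17,-0.002,-0.009,0],[-0.007,-0.006,0.2,-0.002,-0.009,0],[-0.007,-0.006,0.2,-0.002,-0.009,0],[-0.007,-0.006,0.2,-0.002,-0.009,0]]]'

```text
clock: 2.7
tool_pos: [0.5265, -0.115, 0.2494]
eef_rot: [0.594, 0.804, -0.0, -0.0]
contact_force: [-0.3, -0.2, 1.1]
opening: 1.001
finger_force: 0.0
```

```bash
python3 - <<'E'
from plant import *
from h import *
import cv2
s=get_state();w=snapshot('wrist');cv2.imwrite('pics/w2.png',w['pixels'])
print(s['tool_pos'],delta(s,[.5263,-.114,.209],17.2))
E
```

```text
[ 0.52646453 -0.11496144  0.24937104] (array([0.002, 0.   , 0.081]), array([-0.002,  0.   , -0.003]))
```

View pics/w2.png

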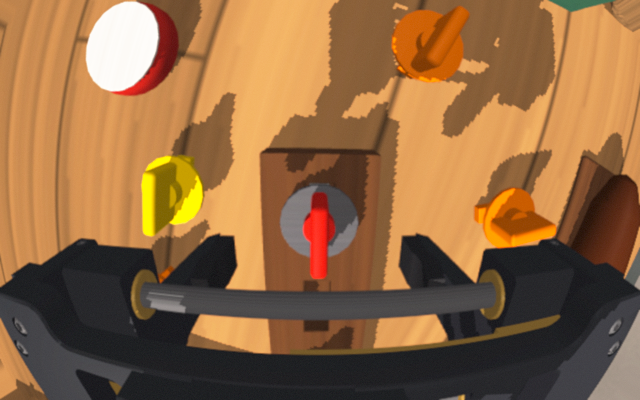

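The wing at (319,235) lies midway between the fingers and their path is clear, so I'm descending and gripping.

Request:
play_rows --rows '[[[0.002,0,0.04,0,0,0],[0.002,0,0.07,0,0,0],[0.002,0,0.081,0,0,0],[0.002,0,0.081,0,0,0],[0.002,0,0.081,0,0,0]]]'

```text
clock: 3.17
tool_pos: [0.5269, -0.1148, 0.2104]
eef_rot: [0.594, 0.804, 0.0, 0.001]
contact_force: [0.4, -0.3, 0.1]
opening: 1.0
finger_force: 0.0
```

Request:
play_rows --rows '[[[0,0,0,0,0,0],[0,0,0,0,0,0],[0,0,0,0,0,0],[0,0,0,0,0,0],[0,0,0,0,0,0],[0,0,0,0,0,0],[0,0,0,0,0,0],[0,0,0,0,0,0],[0,0,0,0,0,0],[0,0,0,0,0,0]]]' --claw 1 --squeeze 40

```text
clock: 4.0
tool_pos: [0.5263, -0.1148, 0.2091]
eef_rot: [0.594, 0.804, -0.0, 0.0]
contact_force: [-0.4, 0.4, -0.2]
opening: 0.269
finger_force: 0.0
```

```bash
python3 - <<'E'
from plant import *
from h import *
s=get_state();print(s['clock'],s['tool_pos'],s['q'],s['opening'],s['finger_force'],s['contact_force'])
print(delta(s,[.5263,-.114,.36],17.2),delta(s,[.576,.244,.36],12))
E
```

```text
4.0 [ 0.52634382 -0.11477659  0.20914976] [ 0.15393501  0.89262097 -0.04211735  1.9598838   0.11743998  0.29077361
  0.31249717] 0.26923392727330625 0.0 [-0.38131372  0.3610442  -0.174783  ]
(array([ 0.001,  0.   , -0.302]), array([ 0.001,  0.002, -0.005])) (array([ 0.657,  0.305, -0.302]), array([0.001, 0.002, 0.176]))
```

Request:
play_rows --rows '[[[0,0,0,0,0,0],[0,0,0,0,0,0],[0,0,0,0,0,0],[0,0,0,0,0,0],[0,0,0,0,0,0],[0,0,0,0,0,0]]]'

```text
clock: 4.5
tool_pos: [0.5263, -0.1148, 0.2091]
eef_rot: [0.595, 0.804, -0.0, 0.0]
contact_force: [0.6, 0.9, -2.0]
opening: 0.107
finger_force: 40.0
```

Request:
play_rows --rows '[[[0,0,-0.03,0,0,0],[0,0,-0.06,0,0,0],[0,0,-0.12,0,0,0],[0,0,-0.2,0,0,0],[0,0,-0.26,0,0,0],[0,0,-0.29,0,0,0],[0,0,-0.29,0,0,0]]]'

```text
clock: 5.08
tool_pos: [0.5272, -0.1149, 0.3577]
eef_rot: [0.595, 0.804, 0.001, 0.004]
contact_force: [0.1, 0.5, -1.5]
opening: 0.11
finger_force: 40.0
```

Request:
play_rows --rows '[[[0.557,0.296,0,0,0,0.176],[0.557,0.296,0,0,0,0.176],[0.557,0.296,0,0,0,0.176],[0.557,0.296,0,0,0,0.176],[0.557,0.296,0,0,0,0.176],[0.557,0.296,0,0,0,0.176],[0.557,0.296,0,0,0,0.176],[0.557,0.296,0,0,0,0.176],[0.557,0.296,0,0,0,0.176],[0.557,0.296,0,0,0,0.176],[0.557,0.296,0,0,0,0.176],[0.557,0.296,0,0,0,0.176],[0.557,0.296,0,0,0,0.176]]]'

```text
clock: 6.17
tool_pos: [0.5862, 0.193, 0.3536]
eef_rot: [0.63, 0.776, -0.001, 0.001]
contact_force: [0.4, -0.8, -1.5]
opening: 0.113
finger_force: 40.0
```

```bash
python3 - <<'E'
from plant import *
from h import *
import cv2,pickle
s=get_state();w=snapshot('wrist');pickle.dump((s,w),open('w3.pkl','wb'));print(s['clock'],s['tool_pos'],s['eef_rot'])
im=cv2.resize(w['pixels'][60:320,180:460],None,fx=2.3,fy=2.3,interpolation=cv2.INTER_CUBIC)
cv2.imwrite('pics/w3.png',im)
E
```

```text
6.1667 [0.58616113 0.19295769 0.35360807] [ 6.30392213e-01  7.76275884e-01 -9.77781194e-04  6.73524128e-04]
```

View pics/w3.png

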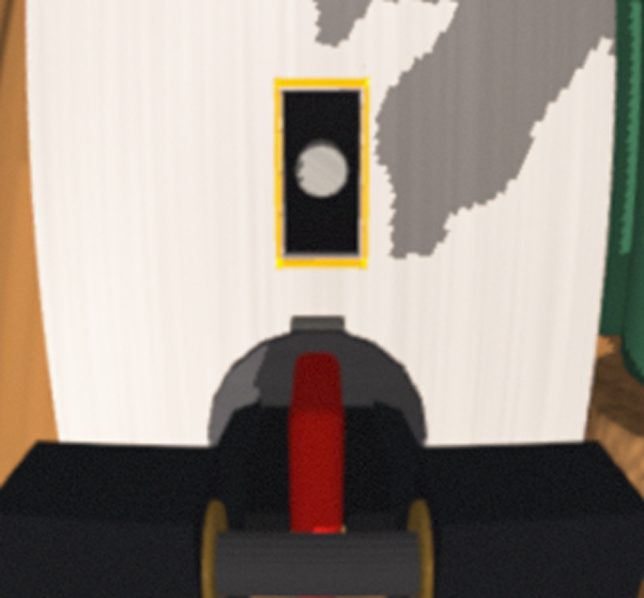

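The yellow slot's corners in the crop are (275,78), (370,78), (368,268) and (277,268). The held stud shows its foot-bar end at (292–344,317), with the bar parallel to the slot.

```bash
python3 - <<'E'
from h import *
import pickle
from plant import *
s,w=pickle.load(open('w3.pkl','rb'))
f=lambda u,v:(180+(u+.5)/2.3-.5,60+(v+.5)/2.3-.5)
for C in([(275,78),(370,78),(368,268),(277,268)],[(283,90),(361,90),(360,257),(284,257)]):
    P=np.array([watz(w,s,f(*c),.1)[:2] for c in C]);t=(P[0]+P[1]-P[2]-P[3])/2
    print(P.mean(0),np.hypot(*t),np.hypot(*(P[1]-P[0])),'yaw',np.degrees(np.arctan2(t[1],t[0]))-90)
Q=R.from_quat(s['eef_rot'])
z=s['tool_pos'][2]-.148
for c,h in[((292,317),-.039),((344,317),-.039),((210,425),-.021),((426,425),-.021)]:
    p=watz(w,s,f(*c),z+h);print(c,Q.inv().apply(p-s['tool_pos']))
print(np.degrees(np.arctan2(*Q.as_matrix()[1::-1,1])))
for st in[get_state()]:print(st['tool_pos'],delta(st,[.576,.244,.29],12))
E
```

```text
[0.57595156 0.24455758] 0.06339197833725138 0.030731078839823026 yaw 11.927374780695104
[0.57580779 0.24441706] 0.05562104642462741 0.025249463819476233 yaw 11.921604110211788
(292, 317) [ 0.02374014 -0.0071634   0.18695123]
(344, 317) [0.02374767 0.0055967  0.18694268]
(210, 425) [ 0.00276844 -0.02594111  0.16901152]
(426, 425) [0.00279803 0.02437144 0.1689778 ]
11.841760301458386
[0.58621532 0.19322569 0.35378128] (array([0.104, 0.001, 0.127]), array([-0.   ,  0.004, -0.005]))
```

```bash
python3 - <<'E'
from plant import *
from h import *
s=get_state();print(s['q'],delta(s,[.577,.2432,.305],11.92))
E
```

```text
[-0.399437    0.73689015  0.01052481  1.64712142 -0.0075795   0.75820479
 -0.17911123] (array([0.102, 0.003, 0.097]), array([-0.   ,  0.004, -0.002]))
```

Request:
play_rows --rows '[[[0.04,0.001,0.03,0,0.004,-0.002],[0.08,0.002,0.07,0,0.004,-0.002],[0.102,0.003,0.09,0,0.004,-0.002],[0.102,0.003,0.097,0,0.004,-0.002],[0.102,0.003,0.097,0,0.004,-0.002],[0.102,0.003,0.097,0,0.004,-0.002]]]'

```text
clock: 6.72
tool_pos: [0.5777, 0.2435, 0.3058]
eef_rot: [0.63, 0.777, 0.0, 0.001]
contact_force: [0.5, -0.6, -0.5]
opening: 0.112
finger_force: 40.0
```

```bash
python3 - <<'E'
from plant import *
from h import *
import cv2
s=get_state();print(s['tool_pos'],delta(s,[.577,.2432,.276],11.92))
f=lambda n,a,b,c,d,k:cv2.resize(snapshot(n)['pixels'][b:d,a:c],None,fx=k,fy=k,interpolation=cv2.INTER_CUBIC)
a=f('scene',370,100,520,250,2.6);b=f('side',205,60,355,210,2.6)
import numpy as np;cv2.imwrite('pics/p4.png',np.hstack([a,b]))
E
```

```text
[0.57767062 0.24347561 0.30583594] (array([-0.   , -0.001,  0.06 ]), array([0.002, 0.001, 0.002]))
```

View pics/p4.png

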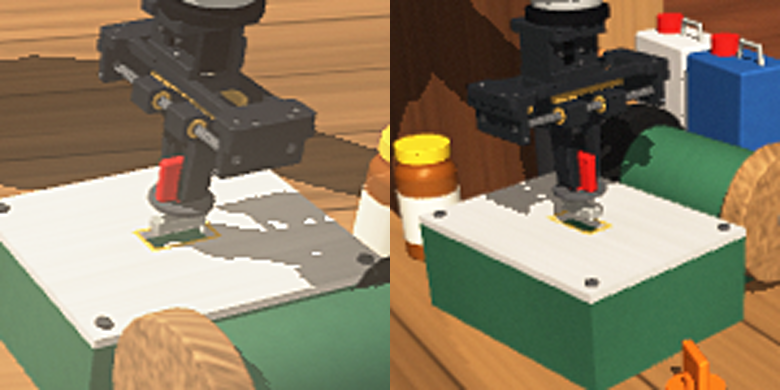

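The foot bar stands directly over the slot and parallel to it, at (175,230) in the left half and (580,215) in the right, with the flange above. Next is pushing it down.

Request:
play_rows --rows '[[[0,-0.001,0.01,0,0,0.002],[0,-0.001,0.02,0,0,0.002],[0,-0.001,0.03,0,0,0.002],[0,-0.001,0.04,0,0,0.002],[0,-0.001,0.05,0,0,0.002],[0,-0.001,0.06,0,0,0.002],[0,-0.001,0.06,0,0,0.002],[0,-0.001,0.06,0,0,0.002]]]'

```text
clock: 7.48
tool_pos: [0.5766, 0.2449, 0.2755]
eef_rot: [0.629, 0.777, 0.0, -0.0]
contact_force: [-1.9, -0.6, 5.2]
opening: 0.11
finger_force: 40.0
```

```bash
python3 - <<'E'
from plant import *
from h import *
s=get_state();print(s['tool_pos'],s['q'],s['contact_force'],s['moment'],delta(s,[.577,.2432,.276],11.92))
E
```

```text
[0.57657361 0.24492207 0.27549924] [-0.48187239  0.85511507  0.01230884  1.66973332 -0.01712025  0.61643473
 -0.25045617] [-1.8870269  -0.61844587  5.15605661] [-0.35395495  0.31719169  0.00115094] (array([-0.004,  0.   , -0.001]), array([ 0.   , -0.001,  0.003]))
```

Request:
play_rows --rows '[[[0,0,0,0,0,0.2],[0,0,0,0,0,0.4],[0,0,0,0,0,0.6],[0,0,0,0,0,0.785],[0,0,0,0,0,0.785],[0,0,0,0,0,0.785]]]'

```text
clock: 7.98
tool_pos: [0.577, 0.2454, 0.2761]
eef_rot: [0.768, 0.641, 0.001, 0.0]
contact_force: [-0.5, 0.4, 4.7]
opening: 0.108
finger_force: 40.0
```

```bash
python3 - <<'E'
from plant import *
from h import *
s=get_state();print(s['tool_pos'],s['q'],s['contact_force'],s['moment'],delta(s,[.5768,.2446,.2755],11.92-90))
E
```

```text
[0.57701752 0.24543947 0.27605462] [-0.53941282  0.85967287  0.11675861  1.67211776 -0.15416093  0.6158728
 -0.5173717 ] [-0.49990415  0.38852941  4.72920753] [-0.07877294 -0.09911942 -0.01657623] (array([-0.002, -0.   ,  0.001]), array([ 1.000e-03, -6.000e-03,  2.365e+00]))
```

Request:
play_rows --rows '[[[-0.001,0,0.001,0,-0.003,0.2],[-0.001,0,0.001,0,-0.003,0.4],[-0.001,0,0.001,0,-0.003,0.6],[-0.001,0,0.001,0,-0.003,0.8],[-0.001,0,0.001,0,-0.003,0.8],[-0.001,0,0.001,0,-0.003,0.8]]]'

```text
clock: 8.48
tool_pos: [0.5767, 0.2449, 0.2752]
eef_rot: [0.879, 0.476, 0.0, 0.0]
contact_force: [0.5, -0.3, 4.9]
opening: 0.108
finger_force: 40.0
```

Request:
play_rows --rows '[[[0,0,0,0,0,0.2],[0,0,0,0,0,0.4],[0,0,0,0,0,0.6],[0,0,0,0,0,0.8],[0,0,0,0,0,0.8],[0,0,0,0,0,0.8]]]'

```text
clock: 8.98
tool_pos: [0.5765, 0.2447, 0.275]
eef_rot: [0.957, 0.291, -0.0, 0.0]
contact_force: [-0.0, 0.8, 5.5]
opening: 0.11
finger_force: 40.0
```

```bash
python3 - <<'E'
from plant import *
from h import *
s=get_state();print(s['tool_pos'],s['q'],s['contact_force'],s['moment'],delta(s,[.5768,.2446,.2755],11.92-90))
E
```

```text
[0.5765145  0.24465095 0.27497556] [-0.65293164  0.88624005  0.33092742  1.68005745 -0.42978642  0.6482311
 -1.06810531] [-9.49916945e-05  8.01985169e-01  5.50310417e+00] [-0.02468953  0.12026812  0.01674557] (array([ 0.   ,  0.   , -0.001]), array([0.   , 0.   , 0.767]))
```

Request:
play_rows --rows '[[[0,0,0,0,0,0.2],[0,0,0,0,0,0.4],[0,0,0,0,0,0.6],[0,0,0,0,0,0.767],[0,0,0,0,0,0.767],[0,0,0,0,0,0.767],[0,0,0,0,0,0.767]]]'

```text
clock: 9.57
tool_pos: [0.5765, 0.2446, 0.275]
eef_rot: [0.995, 0.104, -0.0, 0.0]
contact_force: [0.4, -0.1, 4.3]
opening: 0.108
finger_force: 40.0
```

```bash
python3 - <<'E'
from plant import *
from h import *
import cv2,numpy as np
s=get_state();print(s['tool_pos'],s['contact_force'],s['moment'],delta(s,[.5768,.2446,.279],11.92-90))
f=lambda n,a,b,c,d,k:cv2.resize(snapshot(n)['pixels'][b:d,a:c],None,fx=k,fy=k,interpolation=cv2.INTER_CUBIC)
cv2.imwrite('pics/p5.png',np.hstack([f('scene',370,100,520,250,2.6),f('wrist',220,150,420,350,1.95)]))
E
```

```text
[0.57652007 0.24458901 0.27498423] [ 0.419654   -0.09024212  4.28603595] [-0.04937998  0.17140018 -0.00250961] (array([ 0.001,  0.   , -0.008]), array([0.   , 0.001, 0.   ]))
```

View pics/p5.png

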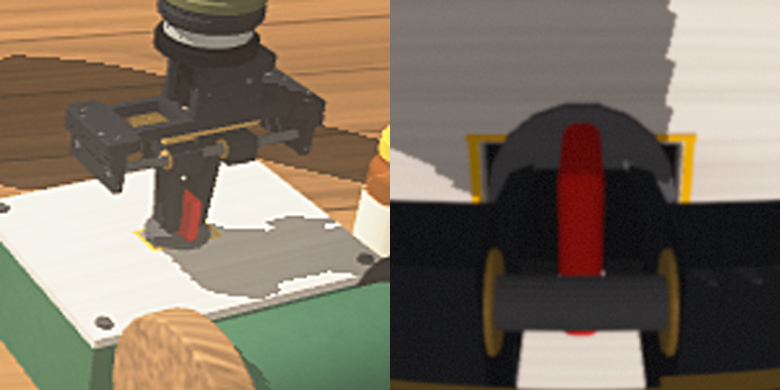

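The flange sits on the cover and the wing now lies crosswise to the slot (wrist half: wing at (582,230), yellow slot edges on both sides). I'll ease up with the spring, then let go.

Request:
play_rows --rows '[[[0,0,-0.004,0,0,0],[0,0,-0.008,0,0,0],[0,0,-0.008,0,0,0],[0,0,-0.008,0,0,0]]]'

```text
clock: 10.0
tool_pos: [0.5765, 0.2446, 0.2789]
eef_rot: [0.995, 0.102, -0.0, 0.0]
contact_force: [0.1, 0.5, 3.0]
opening: 0.111
finger_force: 40.0
```

Request:
play_rows --rows '[[[0,0,0,0,0,0],[0,0,0,0,0,0],[0,0,0,0,0,0],[0,0,0,0,0,0],[0,0,0,0,0,0],[0,0,0,0,0,0],[0,0,0,0,0,0],[0,0,0,0,0,0],[0,0,0,0,0,0],[0,0,0,0,0,0]]]' --claw 0.6

```text
clock: 10.83
tool_pos: [0.5764, 0.2446, 0.2789]
eef_rot: [0.995, 0.102, -0.0, 0.0]
contact_force: [-0.2, 0.0, -0.1]
opening: 0.398
finger_force: 0.0
```

Released; now retreat straight up and take a look.

Request:
play_rows --rows '[[[0,0,-0.04,0,0,0],[0,0,-0.1,0,0,0],[0,0,-0.18,0,0,0],[0,0,-0.24,0,0,0],[0,0,-0.28,0,0,0],[0,0,-0.28,0,0,0],[0,0,-0.28,0,0,0],[0,0,-0.28,0,0,0]]]'

```text
clock: 11.5
tool_pos: [0.5759, 0.2447, 0.4178]
eef_rot: [0.995, 0.102, -0.001, 0.0]
contact_force: [-0.7, 0.4, -0.9]
opening: 0.403
finger_force: 0.0
```

```bash
python3 - <<'E'
from plant import *
from h import *
import cv2,numpy as np
s=get_state();print(s['clock'],s['tool_pos'])
f=lambda n,a,b,c,d,k:cv2.resize(snapshot(n)['pixels'][b:d,a:c],None,fx=k,fy=k,interpolation=cv2.INTER_CUBIC)
cv2.imwrite('pics/p6.png',np.hstack([f('scene',390,130,490,230,3.9),f('side',230,95,330,195,3.9)]))
E
```

```text
11.5 [0.57594034 0.24473709 0.41782377]
```

View pics/p6.png

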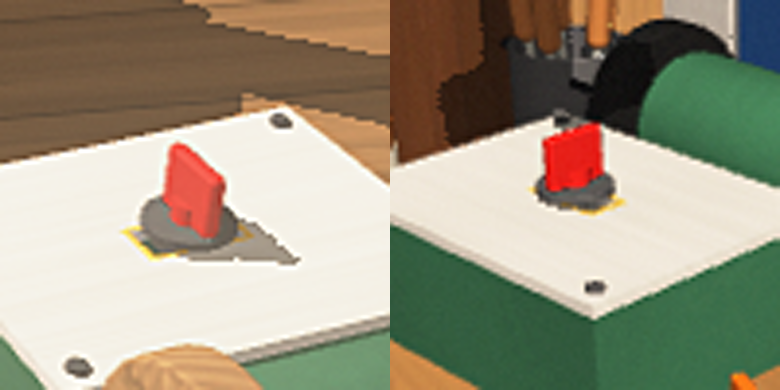

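The stud stands upright with its wing crosswise to the slot and the flange just above the cover, in both views. It is locked, and the gripper is clear.

```bash
python3 -c "
from plant import *
print(finish_job())"
```

```text
the job is handed in; nothing more can be done
None
```

The red stud is turned crosswise in the slot and released, standing upright with its flange just above the cover; the blue stud was left in the rack, and the job is handed in at about 11.5 s.

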